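Hold an angle bracket in the corner of a drilling fixture

ROBOT

A 6-joint arm with a two-finger parallel gripper is mounted at the origin on the work surface. World frame = base frame: x ahead of the robot, y to its left, z up, the work surface at z = 0. Lengths are in mm, angles in rad, forces in N, time in s.
With the tool pointing down it reaches from about 275 to 1000 mm from the base axis. Payload 8.4 kg.
Tool frame: the origin (TCP) lies on the mounting face of the last link; the fingertips stand 173 mm ahead of it and the grasp point (between the pads) lies 155 mm ahead of it; z points along the fingers, y is the direction in which the jaws open and shut (so a half turn about z gives the same grasp; the last joint's range is limited). The gripper opens to 85 mm and grips with 20 to 120 N. Pads are 22 mm wide; open, the fingers measure 114 mm over their backs; the gripper's body (76 mm by 85 mm) begins 54 mm behind the grasp point. The pads swing forward as they close: fully open they stand 13 mm farther back than shut.
Start: joints at [1.22, 0.353, 1.633, -0, 1.155, -0.002], TCP at [213.606, 587.369, 404.681] pointing down, gripper open.
Joint ranges: [-2.63, 2.63], [-0.92, 2.1], [0.06, 2.66], [-1.3, 4.44], [0, 2.69], [-3.02, 3.02]. Speed limits (rad/s): [2.22, 2.22, 2.79, 3.14, 3.14, 3.14].

INTERFACE

Orientations are given as [roll, pitch, yaw] about the fixed x, y, z axes, in that order (R = Rz(yaw) Ry(pitch) Rx(roll)).
In Python, from rig import readout, imaging, ticket gives the robot as it stands.
- The arm moves only by the tool step_arm, never from a script. Its argument "deltas" is a list of rows, each an object with "translation": the shift along the tool's x, y, z in cm, a list of three; "rot": the turn, a rotation vector about the tool's x, y, z in rad, a list of three. In form: [{"translation": [x, y, z], "rot": [rx, ry, rz]}, ...]. A call has 1 to 8 rows; each row is the pose to reach, as a shift and turn from the pose commanded when the call began, along the tool's axes at that moment; what a row does not reach only later rows make up. A row lasts 1/8 s, in which the tool goes at most 62.5 mm and 10.7 degrees, less where a joint would pass 70% of its speed; a pose out of reach is approached as far as the arm can. A call with a gripper value outside its range is refused whole. "grip" is the closure in counts, from 0 (fully open) to 255 (shut), set as the call begins (left out, the last holds). The fingers move at their own pace and stop on an object; "squeeze" is the grip in N (left out, the last holds). Time passes only in rows, so rows that repeat a pose let the fingers close. It gives the time, the measured TCP pose, the force and the opening at its end, in the units of the state.
- readout.sense(): the state, without advancing time (a new reading comes with each control period).
- imaging.grab_frame(name): name is "scene" or "top" or "wrist"; returns a dict with "image" (384x512x3 uint8, red, green, blue), "camera_matrix" (3x3 intrinsics, pixels), "world_to_cam" (4x4, takes a point from world to camera coordinates). Camera axes: x right, y up, looking along -z (the intrinsics and any distortion apply to the point x, -y, -z); pixel columns grow to the right and rows downward; lengths in mm; the calibration is good to about 2 mm. The wrist camera is an equidistant fisheye: a pixel r from the principal point sees the ray r / f radians off the axis. A picture is of the moment at which its call begins. There is no depth.
- ticket.sign_off(): hands the job in, once; it reports no verdict.
The state is a dict: "clock": time; "qpos": joint angles; "qvel": joint speeds; "joint_efforts": joint torques, N m; "eef_pos": TCP position; "tcp_rot": TCP orientation; "contact_force": force on the tool from outside, world axes, zero at the start; "wrist_torque": the same for the moment, N m; "opening": opening from 0.0 (shut) to 1.0 (fully open).
Only numpy, scipy, OpenCV 4.12 (cv2) and the standard library are available. Lean on these libraries where they do the work, as an engineer would, in place of code of your own. Each camera call takes 0.05 s, during which the arm holds its last target.

TASK

Pick up the steel angle bracket, set its foot flat on the fixture plate in front of the low guide bridge, leg towards the open end, and slide the foot toe first under the bridge into the corner until it is square and touches both the end fence and the side fence. Finish while still gripping the bracket and pressing it firmly against both fences at once, as if someone were about to drill it: do not let go. Leave the hammer, the can and the brush where they lie.

Things in the scene. Friction and masses are not known exactly. Their poses are not given: they have to be found in the camera images.
- bracket: Loose steel L-shaped angle bracket, about 0.5 kg, standing on its foot on the bench. Foot 120 (x) x 40 (y) x 10 mm thick. Leg: upright plate 10 mm thick (x), 40 mm wide (y), at the foot's -x end, flush with it; top 70 mm above the foot's underside. Origin: centre of the foot's underside; +x points from leg to toe, z up. Grip the leg across its 10 mm thickness, above the foot.
- leg_top (a point): Centre of the top edge of the bracket's leg: at x -55, y 0, z 70 mm in the bracket's frame. Axes as the bracket's.
- toe (a point): Lower corner of the bracket's foot at its toe end, on its +y side: x 60, y 20, z 0 mm in the bracket's frame. It belongs in the fixture's corner. Axes as the bracket's.
- fixture: Drilling fixture fixed to the bench: dark steel plate 220 (x) x 130 (y) x 12 mm thick, origin at the centre of its underside. Two fences on the plate meet in a corner near its +x, +y end; a guide bridge crosses over it along y, just before the end fence. Its -x end is open: the foot enters from there.
- corner (a point): The fixture's corner, where the inner faces of both fences meet the plate's top: x 90, y 35, z 12 mm in the fixture's frame. Axes as the fixture's. The bracket, fully home, has its toe corner here and its x axis along the fixture's x axis.
- end_fence: Rigid aluminium bar on the fixture, 15 (x) x 65 (y) x 18 mm tall, fixed. Origin at the centre of its underside, on the plate's top; axes as the fixture's. Its -x face (7.5 mm from the origin) stops the toe end of the foot.
- side_fence: Rigid aluminium bar on the fixture, 165 (x) x 15 (y) x 18 mm tall, fixed. Origin at the centre of its underside, on the plate's top; axes as the fixture's. Its -y face (7.5 mm from the origin) guides the long +y side of the foot.
- hammer: Bystander: a hammer lying on the bench beyond the work.
- shaker: Bystander: a metal can, 60 mm across and 150 mm tall, standing at the left of the bench. Origin at the centre of its underside.
- brush: Bystander: a hand brush lying at the right of the bench.
- bridge (a point): Centre of the underside of the guide bridge's bar (bright steel, brass bushing on top), 22 mm above the plate: x 62, y 11.5, z 34 mm in the fixture's frame, axes as the fixture's. The bar is 28 mm (x) and 10 mm thick. The passage below runs from a post's face at fixture y -27 mm to the side fence at y 35 mm: 62 mm wide for the 40 mm foot.
Mind the look-alikes: they are no part of the job. What is shaped like the bracket but red or yellow is not meant.

How it is judged (in metres and radians):
On the way:
1. The bracket's toe is under the bridge, its foot low over the plate (x of toe in the frame of corner between -0.035 and 0.004 m and y of toe in the frame of corner between -0.03 and 0.004 m and z of toe in the frame of corner below 0.013 m), for 0.1 s.
At the end, for the whole second after the job is handed in: Ends holding: fingers on the bracket, over 1.5 N on each fence; toe corner within 5 mm of the fixture corner (height +4/-3 mm), foot within 0.04 rad of the fixture x axis, tilt under 0.05 rad, at rest; bystanders moved at most 30 mm (contact force between bracket and end_fence above 1.5 N and contact force between bracket and side_fence above 1.5 N and contact force between the fingers and bracket above 2 N and horizontal distance between toe and corner below 0.005 m and z of toe in the frame of corner between -0.003 and 0.004 m and angle between the x axis of bracket and the x axis of fixture, either way round below 0.04 rad and angle between bracket's own z axis and vertical below 0.05 rad and linear speed of bracket below 0.01 m/s); the arm keeps its last pose, push and grip.
It fails at once if The hammer is moved more than 30 mm (distance of hammer from where it was at the start of the episode above 0.03 m).
It fails at once if The can is moved more than 30 mm (distance of shaker from where it was at the start of the episode above 0.03 m).
It fails at once if The brush is moved more than 30 mm (distance of brush from where it was at the start of the episode above 0.03 m).
It also fails if it takes over 51 s, if anything falls off the work surface, if the arm or the gripper's body presses on something with over 40 N, if the wrist force passes 120 N, or if a joint passes its speed limit or range.

## Working session

There is one attempt and no reset: what is moved stays moved. The work goes in short steps, Python scripts to look and compute and a tool call to move; the robot and the scene stay as the last step left them, time stands still between calls to the robot, and variables do not carry over. Pictures are saved under pics/ and viewed, and the job is handed in when it is done.

Besides the shell and the picture viewer there is one more tool, called after ">>>" as name([rows], argument=value, ...), one row to a line, values as JSON. step_arm: Moves the arm, as the interface text tells. Its arguments: {"type":"object","properties":{"deltas":{"type":"array","items":{"type":"object","properties":{"translation":{"type":"array","items":{"type":"number"}},"rot":{"type":"array","items":{"type":"number"}}}}},"grip":{"type":"number"},"squeeze":{"type":"number"}},"required":["deltas"]}

```bash
mkdir -p pics; ls; python3 - <<'E'
from rig import readout, imaging
import cv2
s=readout.sense(); print(s)
import pickle
d={}
for n in ["scene","top","wrist"]:
    f=imaging.grab_frame(n); d[n]=f
    cv2.imwrite(f"pics/{n}0.png",f["image"][:,:,::-1]); print(n,f["camera_matrix"].tolist(),f["world_to_cam"].round(3).tolist(),[k for k in f])
pickle.dump(d,open("f0.pkl","wb"))
E
```

```text
pics
{'clock': 0.0, 'qpos': array([ 1.21962082e+00,  3.53642615e-01,  1.63413600e+00,  5.41064607e-06,
        1.15523114e+00, -2.37535618e-03]), 'qvel': array([ 0.00113068, -0.00092596,  0.00192511,  0.00015431,  0.00012746,
       -0.00015965]), 'joint_efforts': array([-2.93056568e-03, -6.05255842e+01, -3.42060077e+01, -1.47140872e-04,
        9.57720535e-03, -5.05745078e-06]), 'eef_pos': array([213.50805648, 587.14308385, 403.96418229]), 'tcp_rot': array([-3.14017557e+00, -8.31313688e-06,  2.79279031e+00]), 'contact_force': array([ 0.37305037,  0.12998216, -0.22813541]), 'wrist_torque': array([ 0.03145868,  0.07538868, -0.09190016]), 'opening': 0.996698673518791}
scene [[373.606133781379, 0.0, 251.03708235927814], [0.0, 373.606133781379, 193.2495991318514], [0.0, 0.0, 1.0]] [[0.852, 0.523, 0.012, -523.567], [-0.439, 0.703, 0.56, 216.068], [0.285, -0.482, 0.829, -1310.944], [0.0, 0.0, 0.0, 1.0]] ['image', 'camera_matrix', 'world_to_cam']
top [[454.2840948429373, 0.0, 254.95055549647256], [0.0, 454.2840948429373, 193.76741779262667], [0.0, 0.0, 1.0]] [[-0.002, -1.0, -0.014, 16.062], [0.987, -0.004, 0.161, -625.6], [-0.161, -0.013, 0.987, -1387.705], [0.0, 0.0, 0.0, 1.0]] ['image', 'camera_matrix', 'world_to_cam']
wrist [[297.3186396354542, 0.0, 255.5227610813092], [0.0, 297.3186396354542, 190.84446534543005], [0.0, 0.0, 1.0]] [[0.343, 0.939, -0.001, -624.156], [-0.888, 0.324, -0.325, 41.656], [-0.305, 0.112, 0.946, -379.928], [0.0, 0.0, 0.0, 1.0]] ['image', 'camera_matrix', 'world_to_cam']
```

View pics/scene0.png

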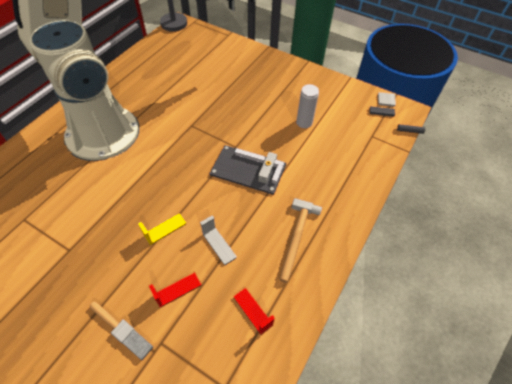

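View pics/top0.png

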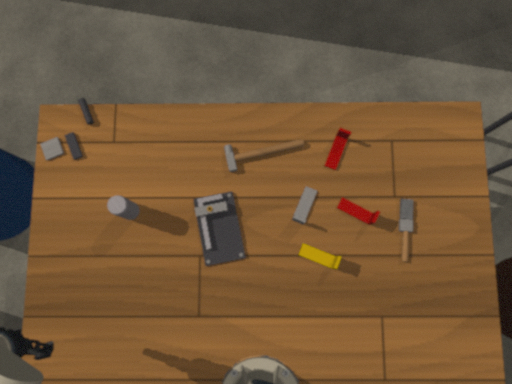

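View pics/wrist0.png

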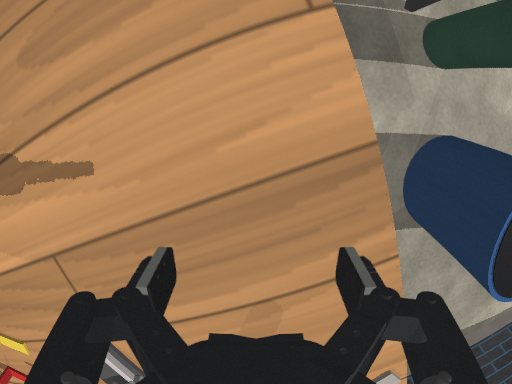

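```bash
python3 - <<'E'
import pickle,cv2,numpy as np
d=pickle.load(open("f0.pkl","rb"))
t=d["top"]["image"][:,:,::-1]; s=d["scene"]["image"][:,:,::-1]
a=cv2.resize(t[178:278,188:338],(750,500),interpolation=cv2.INTER_CUBIC)
b=cv2.resize(s[140:270,130:295],(762,600),interpolation=cv2.INTER_CUBIC)
cv2.imwrite("pics/c_top.png",a);cv2.imwrite("pics/c_scene.png",b)
E
```

```text
(no output)
```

View pics/c_top.png

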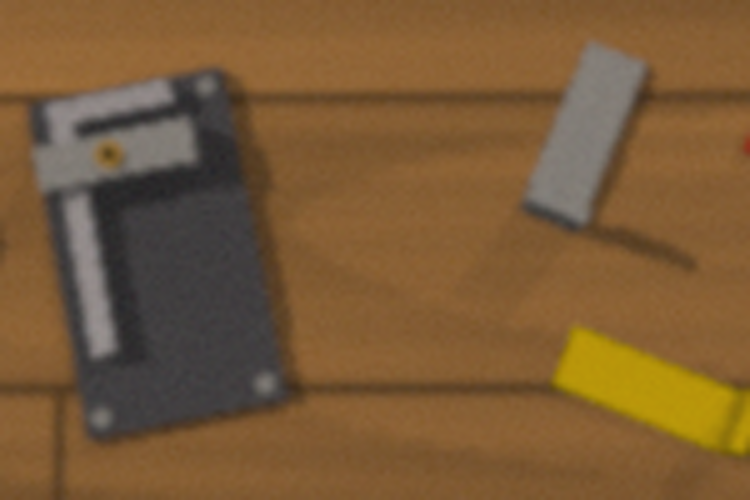

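View pics/c_scene.png

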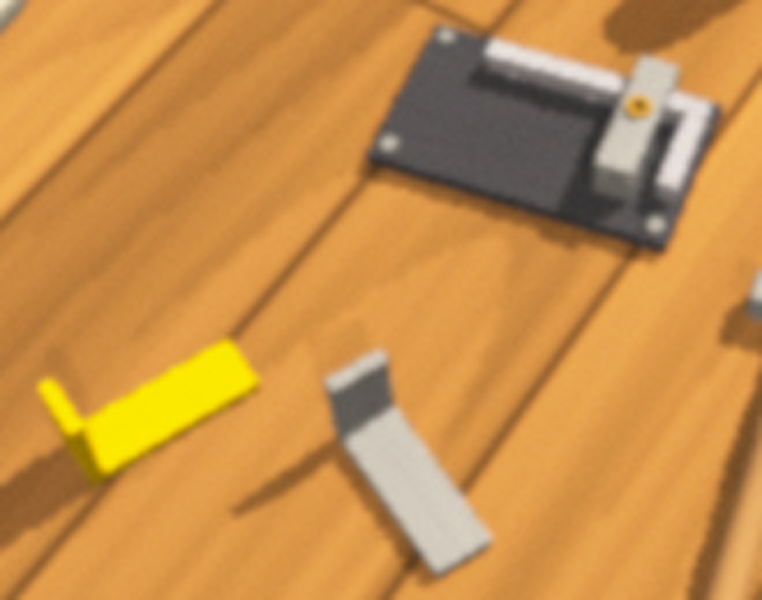

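```bash
cat > h.py <<'E'
import numpy as np,cv2
def ray(f,u,v):
    K=f["camera_matrix"];T=f["world_to_cam"];R=T[:3,:3];t=T[:3,3]
    C=-R.T@t
    d=np.array([(u-K[0,2])/K[0,0],-(v-K[1,2])/K[1,1],-1.0])
    return C,R.T@d
def onplane(f,u,v,z):
    C,d=ray(f,u,v); return C+d*(z-C[2])/d[2]
def proj(f,P):
    K=f["camera_matrix"];T=f["world_to_cam"]
    p=T[:3,:3]@np.asarray(P,float)+T[:3,3]
    return np.array([K[0,0]*p[0]/-p[2]+K[0,2],K[1,1]*-p[1]/-p[2]+K[1,2]])
def crop(a,u0,v0,u1,v1,k,name):
    cv2.imwrite(name,cv2.resize(a[v0:v1,u0:u1,::-1],None,fx=k,fy=k,interpolation=cv2.INTER_CUBIC))
E
python3 - <<'E'
import pickle,cv2,numpy as np
from h import *
d=pickle.load(open("f0.pkl","rb"))
for n,c in (("top",(305,205)),("scene",(217,242))):
    f=d[n];hsv=cv2.cvtColor(f["image"],cv2.COLOR_RGB2HSV)
    m=(hsv[...,1]<70).astype(np.uint8)
    nl,l,st,ce=cv2.connectedComponentsWithStats(m)
    k=l[c[1],c[0]];print(n,k,st[k],ray(f,0,0)[0].round(0))
    cs,_=cv2.findContours((l==k).astype(np.uint8),cv2.RETR_EXTERNAL,cv2.CHAIN_APPROX_NONE)
    cn=max(cs,key=cv2.contourArea)
    print("approx",cv2.approxPolyDP(cn,2,True)[:,0].tolist(),"rect",cv2.boxPoints(cv2.minAreaRect(cn)).round(1).tolist())
f=d["top"]
P=lambda u,v:((u+.5)/5-.5+188,(v+.5)/5-.5+178)
def sc(u,v):
    k=600/130; return ((u+.5)/k-.5+130,(v+.5)/k-.5+140)
print("top toe",[onplane(f,*P(u,v),10).round(1) for u,v in((592,42),(650,66))])
print("top legtop -x?",[onplane(f,*P(u,v),70).round(1) for u,v in((525,207),(582,228))])
g=d["scene"]
print("scene toe z10",[onplane(g,*sc(u,v),10).round(1) for u,v in((492,540),(437,574))])
print("scene leg/foot junction z10",[onplane(g,*sc(u,v),10).round(1) for u,v in((398,405),(346,440))])
print("scene legtop z70",[onplane(g,*sc(u,v),70).round(1) for u,v in((327,380),(383,350),(390,362),(330,392))])
print("top plate z12",[onplane(f,*P(u,v),12).round(1) for u,v in((32,103),(220,69),(288,400),(90,440))])
print("top side fence top z30",[onplane(f,*P(u,v),30).round(1) for u,v in((87,195),(117,355),(90,360))])
print("top end fence z30",[onplane(f,*P(u,v),30).round(1) for u,v in((75,127),(175,102),(170,80))])
print("top bridge top z44",[onplane(f,*P(u,v),44).round(1) for u,v in((32,148),(192,117),(198,162),(43,192),(109,153))])
print("scene plate z12",[onplane(g,*sc(u,v),12).round(1) for u,v in((435,28),(372,155),(662,240),(720,105))])
E
```

```text
top 6 [293 187  24  37 461] [ 394.   -5. 1470.]
approx [[308, 187], [304, 189], [293, 219], [302, 223], [316, 193]] rect [[291.6000061035156, 219.10000610351562], [304.79998779296875, 185.60000610351562], [317.0, 190.39999389648438], [303.8999938964844, 223.89999389648438]]
scene 49 [201 216  35  48 670] [ 914. -510.  972.]
approx [[211, 216], [201, 222], [203, 232], [220, 259], [226, 263], [235, 256], [213, 226]] rect [[197.3000030517578, 223.60000610351562], [211.60000610351562, 215.3000030517578], [235.89999389648438, 257.29998779296875], [221.5, 265.6000061035156]]
top toe [array([ 657.3, -151.8,   10. ]), array([ 641.3, -189.2,   10. ])]
top legtop -x? [array([ 543. , -102.3,   70. ]), array([ 529.9, -137.3,   70. ])]
scene toe z10 [array([ 660.3, -153.8,   10. ]), array([ 644.3, -189.5,   10. ])]
scene leg/foot junction z10 [array([ 559.6, -107.4,   10. ]), array([ 546.2, -145.1,   10. ])]
scene legtop z70 [array([ 536., -141.,   70.]), array([ 552.5, -106.1,   70. ]), array([ 560.9, -110.8,   70. ]), array([ 542.3, -146.7,   70. ])]
top plate z12 [array([618.2, 213.1,  12. ]), array([640.1,  90.8,  12. ]), array([426.4,  46.1,  12. ]), array([401.5, 171.9,  12. ])]
top side fence top z30 [array([555.9, 174.1,  30. ]), array([454.3, 153.5,  30. ]), array([451.2, 170.5,  30. ])]
top end fence z30 [array([599.7, 182.5,  30. ]), array([615.7, 118.4,  30. ]), array([630. , 121.8,  30. ])]
top bridge top z44 [array([584.4, 207.8,  44. ]), array([603.9, 106.3,  44. ]), array([575. , 102.3,  44. ]), array([556.3, 200.3,  44. ]), array([581. , 158.8,  44. ])]
scene plate z12 [array([404.7, 165.3,  12. ]), array([432.7,  45.1,  12. ]), array([639.4,  90. ,  12. ]), array([616.8, 213.1,  12. ])]
```

```bash
cat >> h.py <<'E'
from scipy.spatial.transform import Rotation as Ro
def delta(target,yaw=None,s=None):
    from rig import readout
    s=s or readout.sense()
    R=Ro.from_euler('xyz',s["tcp_rot"])
    Rt=Ro.from_euler('xyz',[np.pi,0,yaw]) if yaw is not None else R
    return (R.inv().apply(np.array(target)-s["eef_pos"])/10).round(2),(R.inv()*Rt).as_rotvec().round(4)
E
python3 - <<'E'
from h import *
print(delta([400,200,400],1.97)); print(delta([545.8,-123.9,290],1.149))
E
```

```text
(array([-30.76, -30.02,   0.44]), array([-1.000e-03,  4.000e-04,  8.228e-01]))
(array([-55.53, -55.46,  11.47]), array([-8.0000e-04,  8.0000e-04,  1.6438e+00]))
```

>>> step_arm([
  {"translation": [-4.2,-4.2,0],"rot": [0,0,0.12]},
  {"translation": [-8.4,-8.4,0],"rot": [0,0,0.24]},
  {"translation": [-12.6,-12.6,0],"rot": [0,0,0.36]},
  {"translation": [-16.8,-16.8,0],"rot": [0,0,0.48]},
  {"translation": [-21,-21,0],"rot": [0,0,0.6]},
  {"translation": [-25,-25,0],"rot": [0,0,0.72]},
  {"translation": [-29,-29,0],"rot": [0,0,0.84]},
  {"translation": [-33,-33,0],"rot": [0,0,0.96]},
], grip=0, squeeze=80)

```text
clock: 1.15
eef_pos: [411.3, 162.7, 404.8]
tcp_rot: [3.141, -0.0, 1.829]
contact_force: [1.4, 0.8, -0.3]
opening: 0.998
```

```bash
python3 - <<'E'
from h import *
print(delta([545.8,-123.9,290],1.149))
E
```

```text
(array([-31.15,   5.68,  11.48]), array([ 4.0e-04, -2.0e-04,  6.8e-01]))
```

>>> step_arm([
  {"translation": [-5.2,0.9,0],"rot": [0,0,0.12]},
  {"translation": [-10.4,1.9,0],"rot": [0,0,0.24]},
  {"translation": [-15.6,2.8,1],"rot": [0,0,0.36]},
  {"translation": [-20.8,3.8,4],"rot": [0,0,0.48]},
  {"translation": [-26,4.7,7],"rot": [0,0,0.6]},
  {"translation": [-31.15,5.68,10],"rot": [0,0,0.68]},
  {"translation": [-31.15,5.68,11.5],"rot": [0,0,0.68]},
  {"translation": [-31.15,5.68,11.5],"rot": [0,0,0.68]},
])

```text
clock: 2.15
eef_pos: [545.6, -121.5, 288.3]
tcp_rot: [-3.138, 0.0, 1.153]
contact_force: [-0.3, 0.1, -0.3]
opening: 0.997
```

```bash
python3 - <<'E'
from h import *
from rig import imaging,readout
import pickle
f=imaging.grab_frame("wrist"); pickle.dump(f,open("w1.pkl","wb")); cv2.imwrite("pics/w1.png",f["image"][:,:,::-1])
print(readout.sense()["eef_pos"],f["world_to_cam"])
E
```

```text
[ 545.94436737 -121.07843301  289.34152812] [[ 9.13161862e-01 -4.07585563e-01 -3.06967506e-03 -5.47338125e+02]
 [ 3.84621332e-01  8.64156322e-01 -3.24500050e-01 -1.00596509e+02]
 [ 1.34914215e-01  2.95140407e-01  9.45880698e-01 -3.07549249e+02]
 [ 0.00000000e+00  0.00000000e+00  0.00000000e+00  1.00000000e+00]]
```

View pics/w1.png

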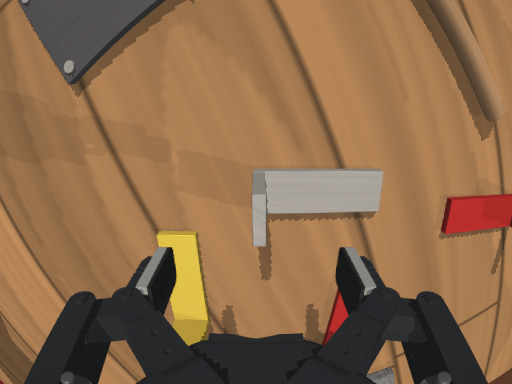

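```bash
cat >> h.py <<'E'
def wray(f,u,v,z):
    K=f["camera_matrix"];T=f["world_to_cam"];R=T[:3,:3];C=-R.T@T[:3,3]
    a=(u-K[0,2])/K[0,0];b=(v-K[1,2])/K[1,1];r=np.hypot(a,b)
    d=np.array([np.sin(r)*a/r,-np.sin(r)*b/r,-np.cos(r)]);d=R.T@d
    return (C+d*(z-C[2])/d[2])
E
python3 - <<'E'
from h import *
import pickle
f=pickle.load(open("w1.pkl","rb"))
crop(f["image"],240,155,395,260,5,"pics/w1c.png")
A=[wray(f,u,v,70) for u,v in((252,194),(267,194),(266,246),(253,246))]
for a in A: print(a.round(1))
print("mean",np.mean(A,0).round(1))
B=[wray(f,u,v,10) for u,v in((382,170),(380,213))]
print([b.round(1) for b in B])
E
```

```text
[ 550.3 -104.7   70. ]
[ 559.5 -108.7   70. ]
[ 543.2 -144.9   70. ]
[ 534.7 -141.1   70. ]
mean [ 546.9 -124.8   70. ]
[array([ 658.2, -150.8,   10. ]), array([ 644.7, -191.3,   10. ])]
```

View pics/w1c.png

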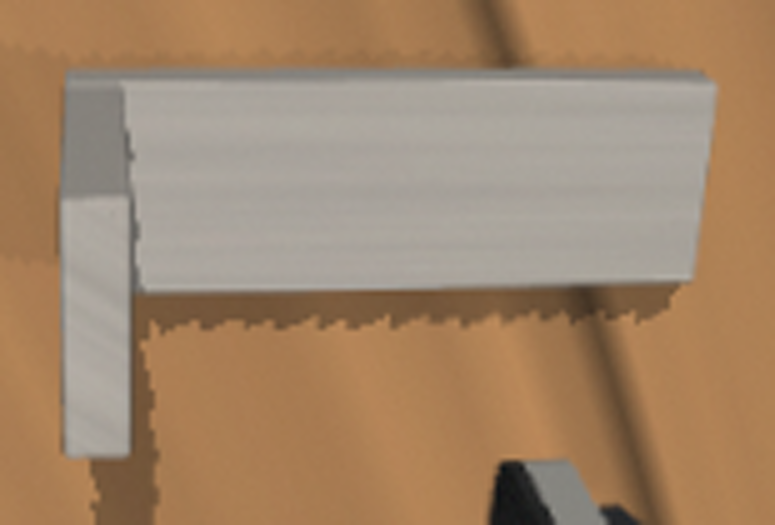

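```bash
python3 - <<'E'
from h import *
print(delta([546.9,-124.8,197],1.156))
E
```

```text
(array([-0.3 ,  0.26,  9.23]), array([-0.0018,  0.0002, -0.0025]))
```

>>> step_arm([
  {"translation": [-0.3,0.26,2],"rot": [0,0,0]},
  {"translation": [-0.3,0.26,4.5],"rot": [0,0,0]},
  {"translation": [-0.3,0.26,7],"rot": [0,0,0]},
  {"translation": [-0.3,0.26,9.2],"rot": [0,0,0]},
  {"translation": [-0.3,0.26,9.2],"rot": [0,0,0]},
  {"translation": [-0.3,0.26,9.2],"rot": [0,0,0]},
])

```text
clock: 2.95
eef_pos: [548.2, -124.9, 199.1]
tcp_rot: [3.14, -0.0, 1.154]
contact_force: [0.9, 0.2, 0.8]
opening: 0.995
```

>>> step_arm([
  {"translation": [0,0,0],"rot": [0,0,0]},
  {"translation": [0,0,0],"rot": [0,0,0]},
  {"translation": [0,0,0],"rot": [0,0,0]},
  {"translation": [0,0,0],"rot": [0,0,0]},
  {"translation": [0,0,0],"rot": [0,0,0]},
  {"translation": [0,0,0],"rot": [0,0,0]},
  {"translation": [0,0,0],"rot": [0,0,0]},
  {"translation": [0,0,0],"rot": [0,0,0]},
], grip=255, squeeze=90)

```text
clock: 3.95
eef_pos: [547.6, -125.5, 197.9]
tcp_rot: [-3.141, 0.0, 1.153]
contact_force: [-2.3, 0.9, 6.2]
opening: 0.109
```

```bash
python3 - <<'E'
from h import *
from rig import imaging,readout
import pickle
f=imaging.grab_frame("wrist"); pickle.dump(f,open("w2.pkl","wb")); cv2.imwrite("pics/w2.png",f["image"][:,:,::-1])
s=readout.sense();print(s["eef_pos"],s["tcp_rot"],s["opening"],s["contact_force"])
E
```

```text
[ 547.55047943 -125.43100269  197.86633559] [-3.14121264e+00  2.16304558e-05  1.15278300e+00] 0.1023554633628303 [-1.15808713  1.60205399  4.68329904]
```

View pics/w2.png

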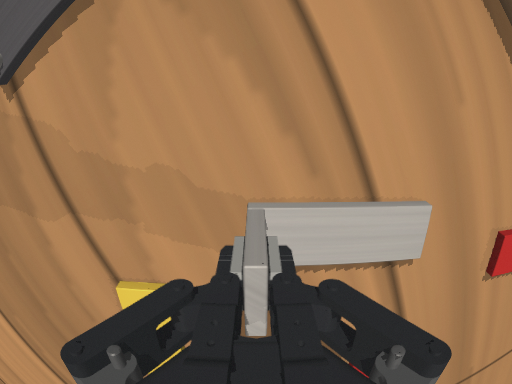

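>>> step_arm([
  {"translation": [0,0,-2],"rot": [0,0,0]},
  {"translation": [0,0,-5],"rot": [0,0,0]},
  {"translation": [0,0,-8],"rot": [0,0,0]},
  {"translation": [0,0,-8],"rot": [0,0,0]},
])

```text
clock: 4.5
eef_pos: [548.2, -125.7, 278.8]
tcp_rot: [3.139, -0.001, 1.153]
contact_force: [0.2, -0.5, -6.6]
opening: 0.105
```

```bash
python3 - <<'E'
from h import *
print(delta([438,117.5,277],np.pi/2+0.199))
E
```

```text
(array([ 17.75, -19.94,   0.14]), array([ 2.900e-03,  3.000e-04, -6.171e-01]))
```

>>> step_arm([
  {"translation": [2.5,-2.8,0],"rot": [0,0,-0.1]},
  {"translation": [5.5,-6.2,0],"rot": [0,0,-0.2]},
  {"translation": [8.5,-9.6,0],"rot": [0,0,-0.3]},
  {"translation": [11.5,-13,0],"rot": [0,0,-0.42]},
  {"translation": [14.5,-16.4,0],"rot": [0,0,-0.54]},
  {"translation": [16.5,-18.6,0],"rot": [0,0,-0.617]},
  {"translation": [17.75,-19.94,0],"rot": [0,0,-0.617]},
  {"translation": [17.75,-19.94,0],"rot": [0,0,-0.617]},
])

```text
clock: 5.5
eef_pos: [436.3, 118.3, 276.1]
tcp_rot: [-3.139, 0.0, 1.772]
contact_force: [0.5, -0.2, -5.7]
opening: 0.1
```

```bash
python3 - <<'E'
from h import *
from rig import imaging,readout
import pickle
d={}
for n in("wrist","scene","top"):
    f=imaging.grab_frame(n);d[n]=f; cv2.imwrite(f"pics/{n}3.png",f["image"][:,:,::-1])
pickle.dump(d,open("f3.pkl","wb"))
s=readout.sense();print(s["eef_pos"],s["tcp_rot"],s["opening"],s["contact_force"])
crop(d["top"]["image"],180,170,300,270,6,"pics/t3c.png")
E
```

```text
[437.35448175 117.23308373 276.86865325] [-3.14031164e+00  2.75805020e-04  1.76971164e+00] 0.10177430780850856 [-0.30738495  0.02496546 -5.97781391]
```

View pics/wrist3.png

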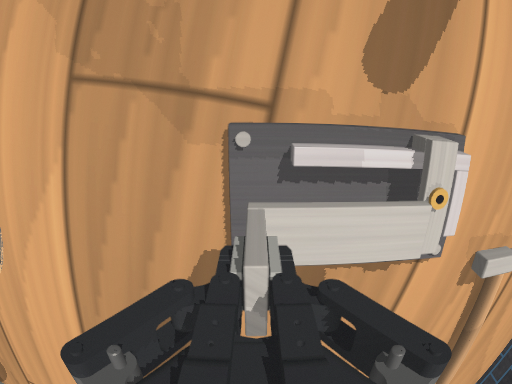

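View pics/scene3.png

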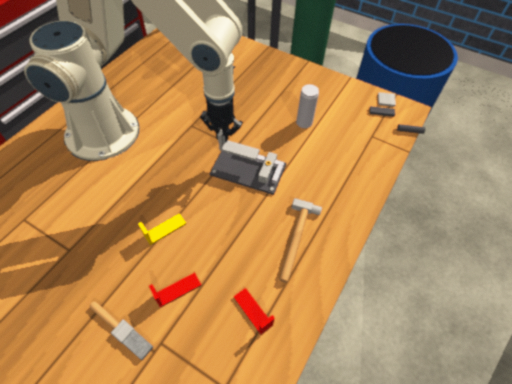

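View pics/t3c.png

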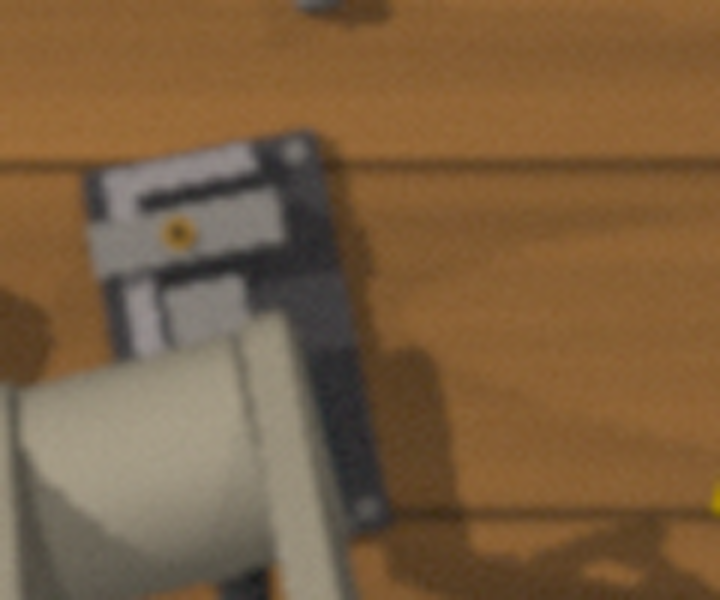

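```bash
python3 - <<'E'
from h import *
import pickle
d=pickle.load(open("f3.pkl","rb"))
crop(d["wrist"]["image"],220,115,480,275,3,"pics/w3c.png")
E
```

```text
(no output)
```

View pics/w3c.png

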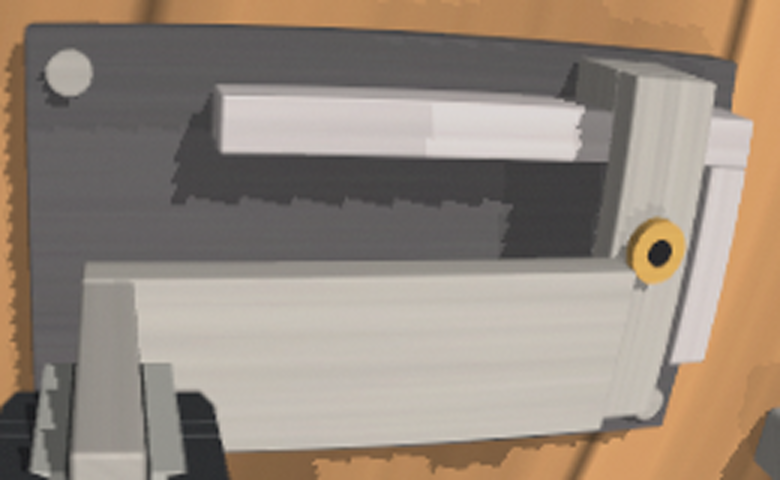

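```bash
python3 - <<'E'
from h import *
import pickle
f=pickle.load(open("f3.pkl","rb"))["wrist"]
P=lambda u,v:((u+.5)/3-.5+220,(v+.5)/3-.5+115)
def ww(n,z,*p):
    A=[wray(f,*P(*q),z) for q in p]; print(n,[a[:2].round(1).tolist() for a in A]); return A
a=ww("side fence -y edge",30,(220,152),(400,156),(605,162))
w=a[2]-a[0];print("yaw",np.degrees(np.arctan2(w[1],w[0])))
b=ww("plate",12,(28,27),(735,60),(660,425))
w=b[1]-b[0];print("yaw",np.degrees(np.arctan2(w[1],w[0])),np.linalg.norm(w))
c=ww("end fence -x edge",30,(708,168),(672,362)); w=c[0]-c[1];print("yaw",np.degrees(np.arctan2(-w[0],w[1])))
e=ww("end fence outer",30,(750,122),(703,360)); w=e[0]-e[1];print("yaw",np.degrees(np.arctan2(-w[0],w[1])))
k=ww("foot +y top edge",89,(135,279),(400,275),(630,271)); w=k[2]-k[0];print("yaw",np.degrees(np.arctan2(w[1],w[0])))
k=ww("foot +y bottom edge",79,(86,263),(400,261),(628,258)); w=k[2]-k[0];print("yaw",np.degrees(np.arctan2(w[1],w[0])))
u=np.array([np.cos(.199),np.sin(.199)]);v=np.array([-u[1],u[0]])
for n,A in(("side",a),("plate",b),("endin",c),("endout",e),("footbot",k)):
    print(n,[((q[:2]@u).round(1),(q[:2]@v).round(1)) for q in A])
print("corner est",np.array([603.8,181.6])@u,np.array([603.8,181.6])@v)
E
```

```text
side fence -y edge [[457.5, 153.0], [503.8, 161.9], [565.1, 174.1]]
yaw 11.112488970746071
plate [[404.0, 172.0], [616.2, 215.1], [641.8, 88.4]]
yaw 11.486233081996907 216.54274056627062
end fence -x edge [[602.9, 181.1], [617.6, 119.5]]
yaw 13.464337228906148
end fence outer [[614.0, 198.2], [630.7, 122.0]]
yaw 12.376397108122413
foot +y top edge [[437.3, 138.8], [487.9, 149.5], [540.9, 160.3]]
yaw 11.73279537885436
foot +y bottom edge [[428.1, 136.3], [491.3, 149.3], [546.8, 160.6]]
yaw 11.582420461400048
side [(np.float64(478.7), np.float64(59.5)), (np.float64(525.8), np.float64(59.2)), (np.float64(588.4), np.float64(59.0))]
plate [(np.float64(430.0), np.float64(88.7)), (np.float64(646.5), np.float64(89.0)), (np.float64(646.6), np.float64(-40.2))]
endin [(np.float64(626.8), np.float64(58.3)), (np.float64(629.0), np.float64(-5.0))]
endout [(np.float64(641.1), np.float64(72.9)), (np.float64(642.4), np.float64(-5.1))]
footbot [(np.float64(446.6), np.float64(48.9)), (np.float64(511.1), np.float64(49.2)), (np.float64(567.7), np.float64(49.3))]
corner est 627.7842127127445 58.65136203567214
```

>>> step_arm([
  {"translation": [0,0,2],"rot": [0,0,0]},
  {"translation": [0,0,4.5],"rot": [0,0,0]},
  {"translation": [0,0,6],"rot": [0,0,0]},
  {"translation": [0,0,6.4],"rot": [0,0,0]},
  {"translation": [0,0,6.5],"rot": [0,0,0]},
  {"translation": [0,0,6.6],"rot": [0,0,0]},
  {"translation": [0,0,6.6],"rot": [0,0,0]},
  {"translation": [0,0,6.6],"rot": [0,0,0]},
])

```text
clock: 6.65
eef_pos: [437.6, 117.7, 212.0]
tcp_rot: [3.141, -0.0, 1.77]
contact_force: [0.1, 0.3, -5.0]
opening: 0.109
```

>>> step_arm([
  {"translation": [0,0,0.05],"rot": [0,0,0]},
  {"translation": [0,0,0.1],"rot": [0,0,0]},
  {"translation": [0,0,0.1],"rot": [0,0,0]},
  {"translation": [0,0,0.1],"rot": [0,0,0]},
])

```text
clock: 7.15
eef_pos: [437.5, 117.7, 210.7]
tcp_rot: [-3.142, -0.0, 1.77]
contact_force: [0.6, 0.2, -5.7]
opening: 0.105
```

>>> step_arm([
  {"translation": [0,0,0.05],"rot": [0,0,0]},
  {"translation": [0,0,0.1],"rot": [0,0,0]},
  {"translation": [0,0,0.1],"rot": [0,0,0]},
  {"translation": [0,0,0.1],"rot": [0,0,0]},
])

```text
clock: 7.65
eef_pos: [437.5, 117.6, 209.8]
tcp_rot: [-3.142, 0.0, 1.77]
contact_force: [-1.9, -0.7, 2.5]
opening: 0.107
```

>>> step_arm([
  {"translation": [0,0,0.05],"rot": [0,0,0]},
  {"translation": [0,0,0.05],"rot": [0,0,0]},
  {"translation": [0,0,0.05],"rot": [0,0,0]},
])

```text
clock: 8.02
eef_pos: [437.4, 117.7, 209.8]
tcp_rot: [3.142, -0.0, 1.77]
contact_force: [-5.6, -1.4, 12.5]
opening: 0.104
```

>>> step_arm([
  {"translation": [0,0.3,-0.06],"rot": [0,0,0]},
  {"translation": [0,1.1,-0.06],"rot": [0,0,0]},
  {"translation": [0,1.9,-0.06],"rot": [0,0,0]},
  {"translation": [0,2.7,-0.06],"rot": [0,0,0]},
  {"translation": [0,3.5,-0.06],"rot": [0,0,0]},
  {"translation": [0,4.3,-0.06],"rot": [0,0,0]},
  {"translation": [0,5.0,-0.06],"rot": [0,0,0]},
  {"translation": [0,5.0,-0.06],"rot": [0,0,0]},
])

```text
clock: 9.02
eef_pos: [487.4, 127.7, 209.9]
tcp_rot: [3.14, -0.0, 1.77]
contact_force: [0.9, -0.2, -1.0]
opening: 0.107
```

```bash
python3 - <<'E'
from h import *
from rig import imaging,readout
import pickle
f=imaging.grab_frame("wrist"); pickle.dump(f,open("w4.pkl","wb")); crop(f["image"],220,115,480,275,3,"pics/w4.png")
s=readout.sense();print(s["eef_pos"],s["tcp_rot"],s["opening"],s["contact_force"])
E
```

```text
[487.29759791 127.72746524 209.87983128] [ 3.13953991e+00 -7.60469802e-05  1.76978957e+00] 0.10465594131999544 [ 0.95001815  0.29458301 -2.08420664]
```

View pics/w4.png

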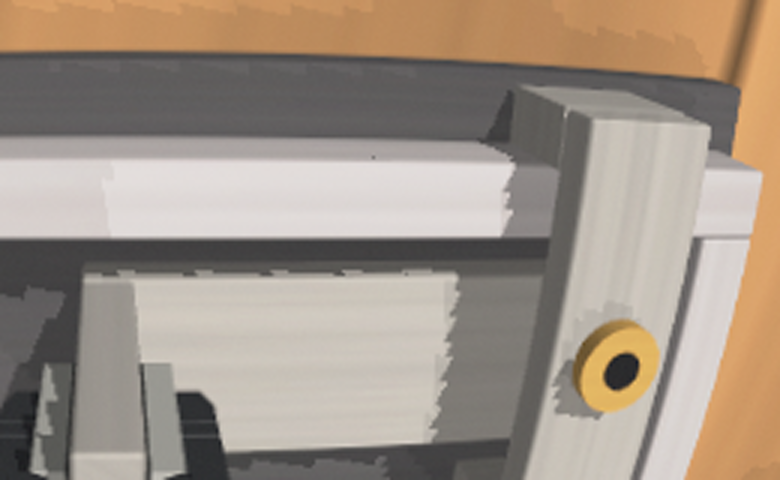

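>>> step_arm([
  {"translation": [0,0.25,0.02],"rot": [0,0,0]},
  {"translation": [0,0.5,0.02],"rot": [0,0,0]},
  {"translation": [0,0.6,0.02],"rot": [0,0,0]},
  {"translation": [0,0.65,0.02],"rot": [0,0,0]},
  {"translation": [0,0.7,0.02],"rot": [0,0,0]},
  {"translation": [0,0.7,0.02],"rot": [0,0,0]},
])

```text
clock: 9.82
eef_pos: [492.2, 128.7, 209.8]
tcp_rot: [-3.139, 0.0, 1.77]
contact_force: [-8.9, -2.5, 12.0]
opening: 0.106
```

>>> step_arm([
  {"translation": [0,0.05,0],"rot": [0,0,0]},
  {"translation": [0,0.1,0],"rot": [0,0,0]},
  {"translation": [0,0.15,0],"rot": [0,0,0]},
  {"translation": [0,0.15,0],"rot": [0,0,0]},
])

```text
clock: 10.32
eef_pos: [493.6, 129.0, 209.9]
tcp_rot: [-3.139, 0.0, 1.77]
contact_force: [-8.2, -2.1, 13.6]
opening: 0.103
```

>>> step_arm([
  {"translation": [0,0.05,0],"rot": [0,0,0]},
  {"translation": [0,0.1,0],"rot": [0,0,0]},
  {"translation": [0,0.1,0],"rot": [0,0,0]},
])

```text
clock: 10.7
eef_pos: [494.6, 129.2, 209.9]
tcp_rot: [-3.139, 0.0, 1.77]
contact_force: [-8.8, -2.3, 12.2]
opening: 0.105
```

>>> step_arm([
  {"translation": [0,0,-0.1],"rot": [0,0,0]},
  {"translation": [0,0,-0.1],"rot": [0,0,0]},
  {"translation": [0,0,-0.1],"rot": [0,0,0]},
])

```text
clock: 11.08
eef_pos: [495.8, 129.4, 210.3]
tcp_rot: [-3.141, 0.0, 1.77]
contact_force: [0.1, -0.8, -6.4]
opening: 0.103
```

>>> step_arm([
  {"translation": [0,0.05,0],"rot": [0,0,0]},
  {"translation": [0,0.1,0],"rot": [0,0,0]},
  {"translation": [0,0.1,0],"rot": [0,0,0]},
])

```text
clock: 11.45
eef_pos: [496.9, 129.7, 210.5]
tcp_rot: [3.142, -0.0, 1.77]
contact_force: [0.5, -0.8, -7.0]
opening: 0.1
```

>>> step_arm([
  {"translation": [0,0.05,0],"rot": [0,0,0]},
  {"translation": [0,0.1,0],"rot": [0,0,0]},
  {"translation": [0,0.1,0],"rot": [0,0,0]},
])

```text
clock: 11.82
eef_pos: [497.6, 129.8, 210.5]
tcp_rot: [-3.141, 0.0, 1.77]
contact_force: [-1.3, -0.7, -4.8]
opening: 0.104
```

>>> step_arm([
  {"translation": [0,0.05,0.02],"rot": [0,0,0]},
  {"translation": [0,0.1,0.03],"rot": [0,0,0]},
  {"translation": [0,0.1,0.03],"rot": [0,0,0]},
])

```text
clock: 12.2
eef_pos: [497.8, 129.8, 210.1]
tcp_rot: [-3.139, 0.0, 1.77]
contact_force: [-6.5, -0.6, -2.3]
opening: 0.106
```

>>> step_arm([
  {"translation": [0,0.05,0],"rot": [0,0,0]},
  {"translation": [0,0.1,0],"rot": [0,0,0]},
  {"translation": [0,0.1,0],"rot": [0,0,0]},
])

```text
clock: 12.58
eef_pos: [498.1, 129.9, 210.0]
tcp_rot: [-3.137, 0.0, 1.77]
contact_force: [-9.9, -1.7, 2.3]
opening: 0.106
```

>>> step_arm([
  {"translation": [0,-0.25,-0.02],"rot": [0,0,0]},
  {"translation": [0.3,-0.25,-0.02],"rot": [0,0,0]},
  {"translation": [0.6,-0.25,-0.02],"rot": [0,0,0]},
  {"translation": [0.8,-0.25,-0.02],"rot": [0,0,0]},
  {"translation": [0.8,-0.25,-0.02],"rot": [0,0,0]},
])

```text
clock: 13.2
eef_pos: [495.8, 137.8, 210.5]
tcp_rot: [3.141, -0.0, 1.77]
contact_force: [-1.2, 0.2, -5.2]
opening: 0.105
```

>>> step_arm([
  {"translation": [0.05,0,0],"rot": [0,0,0]},
  {"translation": [0.1,0,0],"rot": [0,0,0]},
  {"translation": [0.15,0,0],"rot": [0,0,0]},
  {"translation": [0.15,0,0],"rot": [0,0,0]},
])

```text
clock: 13.7
eef_pos: [495.5, 139.1, 210.5]
tcp_rot: [3.141, -0.0, 1.77]
contact_force: [-0.7, -0.3, -5.4]
opening: 0.102
```

>>> step_arm([
  {"translation": [0.05,0,0],"rot": [0,0,0]},
  {"translation": [0.1,0,0],"rot": [0,0,0]},
  {"translation": [0.15,0,0],"rot": [0,0,0]},
  {"translation": [0.15,0,0],"rot": [0,0,0]},
])

```text
clock: 14.2
eef_pos: [495.1, 140.3, 210.5]
tcp_rot: [-3.142, 0.0, 1.77]
contact_force: [0.7, -2.6, -5.3]
opening: 0.103
```

Side contact begins; press it further, settle down slightly, then push to the end fence.

>>> step_arm([
  {"translation": [0.1,0,0.03],"rot": [0,0,0]},
  {"translation": [0.2,0,0.05],"rot": [0,0,0]},
  {"translation": [0.25,0,0.05],"rot": [0,0,0]},
  {"translation": [0.25,0,0.05],"rot": [0,0,0]},
])

```text
clock: 14.7
eef_pos: [495.0, 141.3, 210.3]
tcp_rot: [-3.142, 0.003, 1.771]
contact_force: [3.3, -19.7, 0.4]
opening: 0.103
```

>>> step_arm([
  {"translation": [0,0.1,0],"rot": [0,0,0]},
  {"translation": [0,0.2,0],"rot": [0,0,0]},
  {"translation": [0,0.3,0],"rot": [0,0,0]},
  {"translation": [0,0.4,0],"rot": [0,0,0]},
  {"translation": [0,0.4,0],"rot": [0,0,0]},
])

```text
clock: 15.32
eef_pos: [496.2, 141.4, 210.0]
tcp_rot: [-3.134, 0.003, 1.771]
contact_force: [-11.4, -22.8, 14.4]
opening: 0.104
```

>>> step_arm([
  {"translation": [0,0.1,-0.06],"rot": [0,0,0]},
  {"translation": [0,0.2,-0.06],"rot": [0,0,0]},
  {"translation": [0,0.3,-0.06],"rot": [0,0,0]},
  {"translation": [0,0.3,-0.06],"rot": [0,0,0]},
  {"translation": [0,0.3,-0.06],"rot": [0,0,0]},
])

```text
clock: 15.95
eef_pos: [497.1, 141.6, 210.1]
tcp_rot: [-3.129, 0.004, 1.771]
contact_force: [-20.6, -22.7, 19.6]
opening: 0.108
```

```bash
python3 - <<'E'
from h import *
from rig import imaging,readout
import pickle
d={}
for n in("wrist","scene","top"):
    f=imaging.grab_frame(n);d[n]=f; cv2.imwrite(f"pics/{n}5.png",f["image"][:,:,::-1])
pickle.dump(d,open("f5.pkl","wb"))
crop(d["wrist"]["image"],220,115,480,275,3,"pics/w5c.png")
s=readout.sense();print(s["clock"],s["eef_pos"],s["tcp_rot"],s["opening"],s["contact_force"],s["wrist_torque"])
E
```

```text
16.1 [497.09757488 141.56754114 210.03087897] [-3.12865104  0.00359127  1.77081691] 0.10195896160686206 [-20.91810196 -23.43580416  18.77088822] [-3.54877436  1.81781283 -0.20920693]
```

View pics/w5c.png

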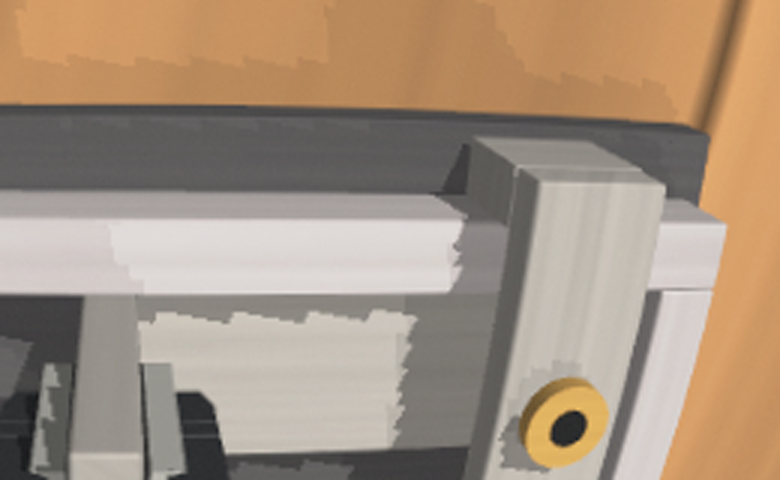

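View pics/scene5.png

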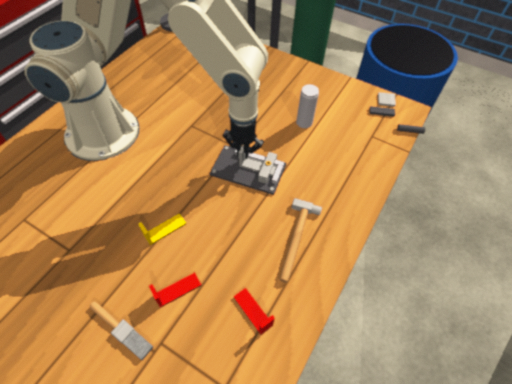

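>>> step_arm([
  {"translation": [0,-0.05,-0.02],"rot": [-0.006,0,0]},
  {"translation": [0,-0.1,-0.04],"rot": [-0.012,0,0]},
  {"translation": [0,-0.1,-0.04],"rot": [-0.012,0,0]},
  {"translation": [0,-0.1,-0.04],"rot": [-0.012,0,0]},
])

```text
clock: 16.6
eef_pos: [495.6, 141.3, 210.0]
tcp_rot: [-3.139, 0.004, 1.771]
contact_force: [-19.8, -22.7, 15.1]
opening: 0.107
```

>>> step_arm([
  {"translation": [0,0.05,-0.05],"rot": [0,0,0]},
  {"translation": [0,0.1,-0.05],"rot": [0,0,0]},
  {"translation": [0,0.1,-0.05],"rot": [0,0,0]},
  {"translation": [0,0.1,-0.05],"rot": [0,0,0]},
  {"translation": [0,0.1,-0.05],"rot": [0,0,0]},
  {"translation": [0,0.1,-0.05],"rot": [0,0,0]},
])

```text
clock: 17.35
eef_pos: [495.9, 141.3, 210.0]
tcp_rot: [-3.137, 0.004, 1.771]
contact_force: [-21.3, -21.9, 12.9]
opening: 0.105
```

```bash
python3 - <<'E'
from h import *
from rig import imaging,readout
import pickle
f=imaging.grab_frame("wrist"); crop(f["image"],220,115,480,275,3,"pics/w6c.png")
g=imaging.grab_frame("top"); crop(g["image"],180,170,300,270,6,"pics/t6c.png")
pickle.dump(f,open("w6.pkl","wb"))
s=readout.sense();print(s["clock"],s["eef_pos"],s["tcp_rot"],s["opening"],s["contact_force"])
F=s["contact_force"];u=np.array([np.cos(.199),np.sin(.199)]);v=np.array([-u[1],u[0]]);print("Fu,Fv",F[:2]@u,F[:2]@v)
E
```

```text
17.45 [495.94444035 141.3507673  210.03813772] [-3.13682645  0.00367938  1.77067036] 0.10625284217676131 [-21.70031562 -22.37464414  12.9890706 ]
Fu,Fv -25.695279338651343 -17.643157827318053
```

View pics/w6c.png

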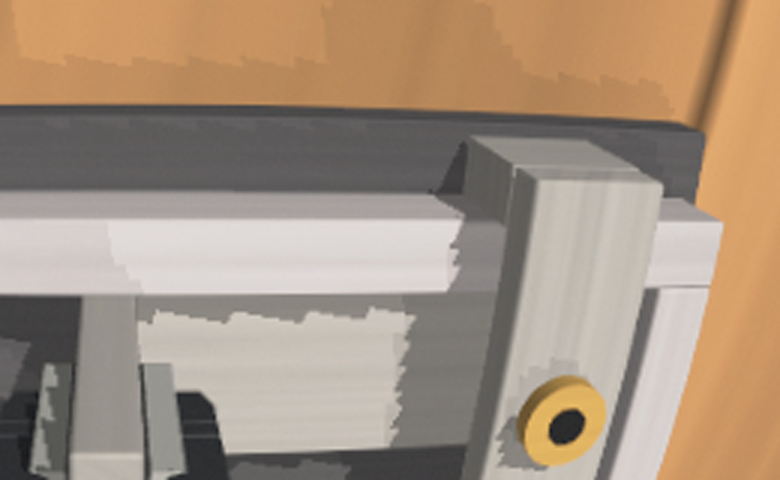

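View pics/t6c.png

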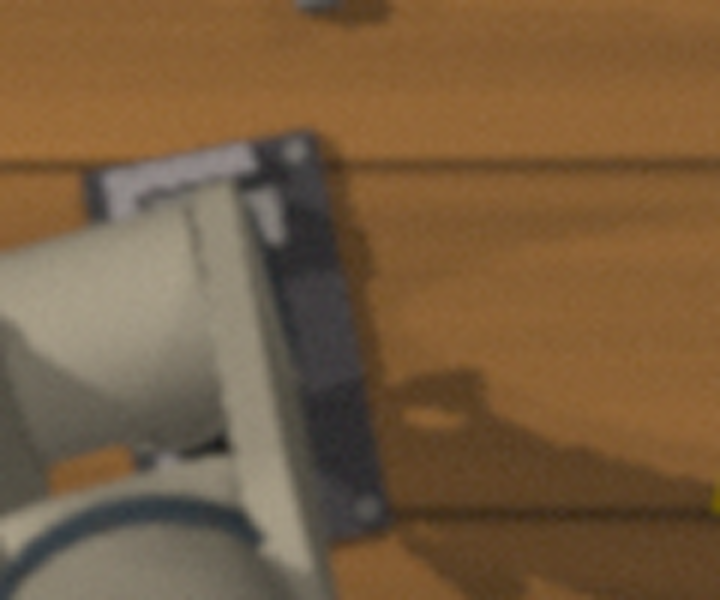

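```bash
python3 - <<'E'
from rig import ticket,readout
print(ticket.sign_off()); s=readout.sense(); print(s["clock"],s["contact_force"],s["opening"],s["eef_pos"])
E
```

```text
the job is handed in; nothing more can be done
None
the job is handed in; nothing more can be done
```

I gripped the grey, unpainted bracket by its leg and set its foot on the plate in front of the bridge. I then slid it toe first under the bridge into the corner. I handed the job in at about 17.5 s, still gripping and pressing it against both fences. `sign_off` reported no verdict.

**Last checks:**
- **Push on the fences:** the wrist read about 26 N towards the end fence and 18 N towards the side fence. These are wrist totals and include friction on the plate. I estimate at least 8 N reaches the end fence; I did not work out the side-fence share.
- **Down-force:** about 19 N on the plate.
- **Squareness:** tool tilt was about 0.006 rad, and tool yaw matched the fixture to about 0.01 rad. The wrist picture shows the foot flush along the side fence.
- **Toe position:** I calculated it from the tool pose, because the bridge hides the toe from the cameras. It came out 1–2 mm past the measured corner in each direction, which is within the 2 mm camera calibration.
- **Grip:** the fingers were holding at an opening of 0.106.
- **Bystanders:** the hammer, can and brush looked unmoved in the scene picture taken at about 16 s.

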